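# Sort two spring contact heads by stiffness and shut the storage case

### The arm

A 6-joint arm with a two-finger parallel gripper is mounted at the origin on the work surface. World frame = base frame: x ahead of the robot, y to its left, z up, the work surface at z = 0. Lengths are in mm, angles in rad, forces in N, time in s.
With the tool pointing down it reaches from about 350 to 975 mm from the base axis. Payload 7.1 kg.
Tool frame: the origin (TCP) lies midway between the tips of the shut fingers; the grasp point (between the pads) lies 19 mm behind it; z points along the fingers, y is the line along which they close (so a half turn about z gives the same grasp; the last joint's range is limited). The gripper opens to 88 mm and grips with 3 to 60 N. Pads are 20 mm wide; open, the fingers measure 115 mm over their backs; the gripper's body (75 mm by 178 mm) begins 61 mm behind the grasp point.
Start: joints at [-1.323, 0.423, 1.63, -0, 1.089, -0.019], TCP at [164.797, -602.865, 222.675] pointing down, gripper open.
Joint ranges: [-3, 3], [-0.9, 2.11], [0.09, 2.58], [-1.31, 4.45], [0.11, 2.69], [-2.54, 2.54]. Speed limits (rad/s): [2.39, 2.39, 3.01, 3.14, 3.14, 3.14].

### API

Orientations are given as a rotation vector (axis times angle).
In Python, from workcell import ctrl gives the robot as it stands.
- The arm moves only by the shell command python3 -m inch 'ROWS' [OPENING]. ROWS is JSON, a list of rows, each an object with "xyz": the shift along the tool's x, y, z in mm, a list of three; "rot": the turn, a rotation vector about the tool's x, y, z in rad, a list of three. In form: [{"xyz": [dx, dy, dz], "rot": [ax, ay, az]}, ...]. A call has 1 to 12 rows; each row is the pose to reach, as a shift and turn from the pose commanded when the call began, along the tool's axes at that moment; what a row does not reach only later rows make up. A row lasts 1/12 s, in which the tool goes at most 41.7 mm and 7.16 degrees, less where a joint would pass 70% of its speed; a pose out of reach is approached as far as the arm can. A call with a gripper value outside its range is refused whole. OPENING is the closure in counts, from 0 (fully open) to 255 (shut), set as the call begins (- or left out, the last holds). The fingers move at their own pace and stop on an object; the grip force is fixed at half the most. Time passes only in rows, so rows that repeat a pose let the fingers close. It gives the time, the measured TCP pose, the force, the opening and the grip force at its end, in the units of the state.
- ctrl.get_obs(): the state, without advancing time (a new reading comes with each control period).
- ctrl.get_image(name): name is "scene" or "top"; returns the picture (420x560x3 uint8, red, green, blue); there is no depth.
- ctrl.camera_model(name): a dict with "fx", "fy", "cx", "cy" (pixels), "k1" (the pictures are not rectified: a ray, as slopes to the right and down, at radius r is drawn at 1 + k1 r^2 times it, then the intrinsics apply), "position" and "attitude" of the camera in the world. Camera axes: x right, y up, looking along -z (the intrinsics and any distortion apply to the point x, -y, -z); pixel columns grow to the right and rows downward; lengths in mm; the calibration is good to about 2 mm. A picture is of the moment at which its call begins. camera_model takes no time and is no camera call.
- ctrl.close_job(): hands the job in; it is judged then, once.
The state is a dict: "t": time; "qpos": joint angles; "qvel": joint speeds; "joint_torque": joint torques, N m; "ee_pos": TCP position; "orientation": TCP orientation; "ft_force": force on the tool from outside, world axes, zero at the start; "moment": the same for the moment, N m; "width": finger opening in mm; "grasp_force": force on a finger pad.
Only numpy, scipy, OpenCV 4.12 (cv2) and the standard library are available. Lean on these libraries where they do the work, as an engineer would, in place of code of your own. Each camera call takes 0.05 s, during which the arm holds its last target. There are 200 camera calls.

### The job

The two spring contact heads in the carrier look alike, but one has a stiff spring and the other a weak one: press the plunger of the head in the blue nest well down (past half its travel), then that of the head in the yellow nest, to feel which is which. Set the weak head down upright in the red tray and the stiff head upright in the open compartment of the blue storage case without dropping them, let go, and then push the case's sliding hatch fully shut. Leave the meter, the jar and the screwdriver where they are.

Things in the scene. Friction and masses are not known exactly. Their poses are not given: they have to be found in the camera images.
- nest_blue (a point): centre of the floor of the blue nest, at the +y end of a fixed aluminium carrier (100 x 230 x 10 mm, nests 120 mm apart along its y), 10 mm above the table. A nest is a square pocket with a 5 mm high rim, 58 mm wide inside; axes are the carrier's
- nest_yellow (a point): the same for the yellow nest, at the carrier's -y end
- head_a_center (a point): cream spring contact head, a 52 x 52 x 50 mm block (0.3 kg) with a sprung steel plunger on top, 72 mm tall in all when not pressed; two look alike and either may stand in either nest. This point is its centre, half-way up (36 mm above its underside) on its vertical axis; z is up. The flat sides of the block face along its x and y
- head_b_center (a point): cream spring contact head, a 52 x 52 x 50 mm block (0.3 kg) with a sprung steel plunger on top, 72 mm tall in all when not pressed; two look alike and either may stand in either nest. This point is its centre, half-way up (36 mm above its underside) on its vertical axis; z is up. The flat sides of the block face along its x and y
- head_a: the same head's block; origin at the centre of its underside
- head_b: the same head's block; origin at the centre of its underside
- head_a_top (a point): centre of the upper face of the plunger's round cap (32 mm across, 9 mm thick) of the head of the same letter; moves with the plunger
- head_b_top (a point): centre of the upper face of the plunger's round cap (32 mm across, 9 mm thick) of the head of the same letter; moves with the plunger
- head_a_plunger (a joint): plunger of the head of the same letter: 0 m at rest (up), grows as it is pressed straight down, 0.010 at its stop. A stiff head pushes back with about 4 N at first, 11 N at half travel and 19 N at full travel; a weak one with about 1, 3 and 4.5 N
- head_b_plunger (a joint): plunger of the head of the same letter: 0 m at rest (up), grows as it is pressed straight down, 0.010 at its stop. A stiff head pushes back with about 4 N at first, 11 N at half travel and 19 N at full travel; a weak one with about 1, 3 and 4.5 N
- tray_in (a point): centre of the inner floor (5 mm above the table) of the red open tray for weak heads: 150 x 150 mm outside, 140 x 140 mm inside, 45 mm high, fixed; x and y run along its sides
- case_in (a point): centre of the floor (5 mm above the table) of the open-topped compartment of the fixed blue storage case for stiff heads. The case is 150 (x) x 294 (y) mm, walls 85 mm high, with hatch rails 8 mm higher; the compartment is its +y half, 138 (x) x 140 (y) mm inside, and its -y half is a solid deck on which the hatch parks. x and y run along the case's sides
- hatch_handle (a point): centre of the upright black handle fin (70 mm along x, 14 mm thick along y, rising from 6 to 42 mm above the hatch's underside) in the middle of the clear hatch (140 x 142 x 6 mm), 30 mm above the hatch's underside, so 115 mm above the table; axes are the case's. The hatch slides along y; +y closes it over the compartment
- hatch (a joint): opening of the hatch, m: 0 shut against the frame, 0.142 fully open, starts 0.125 or more; sliding friction about 2 N, it stays where it is left
- meter: yellow hand meter lying on the table, 80 x 150 x 42 mm, loose, leave alone; origin at the centre of its underside
- jar: closed jar, 60 mm across and 100 mm tall, loose, leave alone; origin at the centre of its underside
- driver: screwdriver lying on the table, loose, leave alone; origin under its middle
Things that resemble listed ones, but are neither listed nor needed, are in the scene too. What is shaped like the head_a but orange or purple is not meant.

How it is judged (in metres and radians):
On the way, in this order (a step that is already met when the one before it is completed fails the run):
1. the plunger of the head in the blue nest is pressed past half its travel (((horizontal distance between head_a_center and nest_blue below 0.02 m and value of joint head_a_plunger above 0.005 m) or (horizontal distance between head_b_center and nest_blue below 0.02 m and value of joint head_b_plunger above 0.005 m))), for 0.05 s.
2. then the plunger of the head in the yellow nest is pressed past half its travel (((horizontal distance between head_a_center and nest_yellow below 0.02 m and value of joint head_a_plunger above 0.005 m) or (horizontal distance between head_b_center and nest_yellow below 0.02 m and value of joint head_b_plunger above 0.005 m))), for 0.05 s.
3. the weak head stands released in the red tray and the stiff head in the case, the hatch still open (x of head_a_center in the frame of case_in between -0.055 and 0.055 m and y of head_a_center in the frame of case_in between -0.055 and 0.055 m and z of head_a_center in the frame of case_in below 0.042 m and angle between each of head_a_center, head_b_center's own z axis and vertical below 0.15 rad and linear speed of each of head_a, head_b below 0.03 m/s and contact force between each of head_a, head_b and the fingers below 0.1 N and x of head_b_center in the frame of tray_in between -0.055 and 0.055 m and y of head_b_center in the frame of tray_in between -0.055 and 0.055 m and z of head_b_center in the frame of tray_in below 0.042 m and value of joint hatch above 0.02 m), for 0.1 s.
4. the hatch is pushed fully shut (value of joint hatch below 0.004 m), for 0.1 s.
At the end, for the whole second after the job is handed in: the weak head stands upright (within 0.15 rad) on the floor of the red tray and the stiff head upright on the floor of the case's compartment, both released and at rest, and the hatch is shut to within 4 mm of the frame (x of head_a_center in the frame of case_in between -0.055 and 0.055 m and y of head_a_center in the frame of case_in between -0.055 and 0.055 m and z of head_a_center in the frame of case_in below 0.042 m and angle between each of head_a_center, head_b_center's own z axis and vertical below 0.15 rad and linear speed of each of head_a, head_b below 0.03 m/s and contact force between each of head_a, head_b and the fingers below 0.1 N and x of head_b_center in the frame of tray_in between -0.055 and 0.055 m and y of head_b_center in the frame of tray_in between -0.055 and 0.055 m and z of head_b_center in the frame of tray_in below 0.042 m and value of joint hatch below 0.004 m); the robot touches nothing.
It fails at once if a head is dropped (falls freely for about 1 cm or more) (contact force between head_a and anything else below 0.01 N and linear speed of head_a above 0.42 m/s).
It fails at once if a head is dropped (falls freely for about 1 cm or more) (contact force between head_b and anything else below 0.01 N and linear speed of head_b above 0.42 m/s).
It fails at once if the meter is pushed more than 30 mm from its place (distance of meter from where it was at the start of the episode above 0.03 m).
It fails at once if the jar is pushed more than 30 mm from its place (distance of jar from where it was at the start of the episode above 0.03 m).
It fails at once if the screwdriver is pushed more than 30 mm from its place (distance of driver from where it was at the start of the episode above 0.03 m).
It also fails if it takes over 70 s, if anything falls off the work surface, if the arm or the gripper's body presses on something with over 40 N, if the wrist force passes 120 N, or if a joint passes its speed limit or range.

## Working session

There is one attempt and no reset: what is moved stays moved. The work goes in short steps, Python scripts to look and compute and a shell command to move; the robot and the scene stay as the last step left them, time stands still between calls to the robot, and variables do not carry over. Pictures are saved under pics/ and viewed, at most 10 in all, crops included, and the job is handed in when it is done.

```bash
ls; mkdir -p pics; python3 - <<'E'
from workcell import ctrl
import cv2,json,numpy as np
for n in("scene","top"):
    im=ctrl.get_image(n); cv2.imwrite(f"pics/{n}0.png",im[:,:,::-1]); m=ctrl.camera_model(n); print(n,m)
o=ctrl.get_obs(); print(o)
E
```

```text
pics
scene {'fx': 421.3265780152869, 'fy': 421.3265780152869, 'cx': 283.16384205312653, 'cy': 206.95292596541557, 'k1': -0.06999403366101527, 'position': array([907.71397372, 796.76866102, 919.79583874]), 'attitude': array([0.25332316, 1.00548473, 2.50882011])}
top {'fx': 470.9310735152092, 'fy': 470.9310735152092, 'cx': 279.99097532071943, 'cy': 205.74496918503473, 'k1': -0.045434587361260076, 'position': array([ 364.96733468,  135.8034733 , 1108.94469429]), 'attitude': array([ 0.12928944, -0.13931661, -1.54870233])}
{'t': 0.1, 'qpos': array([-1.32299673e+00,  4.23744048e-01,  1.63055825e+00,  1.33158715e-05,
        1.08861220e+00, -1.90009177e-02]), 'qvel': array([-0.00068151, -0.00175118, -0.00039482,  0.00032941, -0.00129961,
        0.00063914]), 'joint_torque': array([ 4.00089466e-04, -5.45614707e+01, -2.74324107e+01,  6.45833812e-02,
        1.88314926e-02, -2.47249363e-05]), 'ee_pos': array([ 164.69031335, -602.41890448,  222.01389206]), 'orientation': array([-3.11237919e+00, -4.17662917e-01,  2.18519256e-04]), 'ft_force': array([ 0.05493917, -0.21406835, -0.89846014]), 'moment': array([ 0.01174624,  0.00234626, -0.01197735]), 'grasp_force': 0.0, 'width': 87.54138384206601}
```

View pics/top0.png

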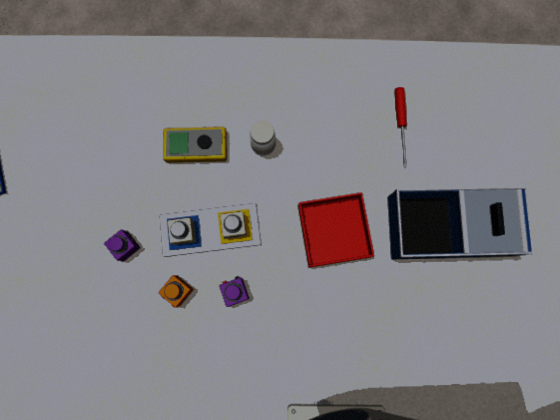

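View pics/scene0.png

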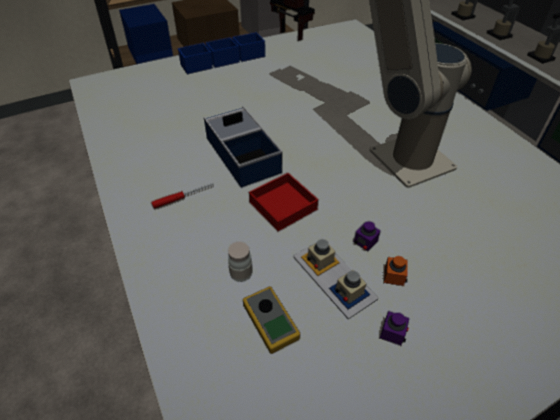

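The top view shows the carrier at about (160–260, 205–255) with the blue nest at (183,232) and the yellow nest at (235,226). The red tray is at (336,230). The case is at (390–530, 188–258), with its hatch handle at (497,219). Next I'll measure these.

```bash
cat > h.py <<'E'
import numpy as np, cv2
from scipy.spatial.transform import Rotation as R
from workcell import ctrl
def ray(name,uv):
    m=ctrl.camera_model(name); a=((np.asarray(uv,float)-[m['cx'],m['cy']])/[m['fx'],m['fy']])
    s=a.copy()
    for _ in range(20): s=a/(1+m['k1']*(s**2).sum(-1,keepdims=True))
    d=np.concatenate([s[...,:1],-s[...,1:],-np.ones_like(s[...,:1])],-1)
    return m['position'],R.from_rotvec(m['attitude']).apply(d)
def cast(name,uv,z):
    p,d=ray(name,np.atleast_2d(uv)); return (p+d*((z-p[2])/d[:,2:]))[:,:2]
def proj(name,X):
    m=ctrl.camera_model(name); c=R.from_rotvec(m['attitude']).inv().apply(np.atleast_2d(X)-m['position'])
    s=np.c_[c[:,0],-c[:,1]]/-c[:,2:]; s=s*(1+m['k1']*(s**2).sum(1,keepdims=True))
    return s*[m['fx'],m['fy']]+[m['cx'],m['cy']]
def hsv(im): return cv2.cvtColor(im,cv2.COLOR_RGB2HSV)
def big(mask):
    c,_=cv2.findContours(mask.astype('uint8'),cv2.RETR_EXTERNAL,cv2.CHAIN_APPROX_NONE)
    return sorted(c,key=cv2.contourArea)[::-1]
E
python3 - <<'E'
from h import *
im=ctrl.get_image("top"); H=hsv(im); h,s,v=[H[...,i].astype(int) for i in range(3)]
def box(c,z,n):
    p=cast("top",c[:,0,:],z).astype(np.float32); print(n,[np.round(x,2) for x in cv2.minAreaRect(p)])
red=((h<8)|(h>172))&(s>150)&(v>60)
box(big(red)[0],45,"tray")
A=slice(200,262)
mask=np.zeros(h.shape,bool); mask[195:265,150:270]=1
for n,m in(("blue",(h>100)&(h<125)&(s>120)),("yel",(h>18)&(h<32)&(s>130))):
    c=big(m&mask)[0]; box(c,15,n)
box(big((v<60)&(np.arange(560)[None]>480)&(np.arange(560)[None]<515)&(np.arange(420)[:,None]>195)&(np.arange(420)[:,None]<245))[0],127,"fin")
for n,x0,y0,w,hh in(("car",150,195,125,70),("case",380,180,160,90)):
    cv2.imwrite(f"pics/{n}.png",cv2.resize(im[y0:y0+hh,x0:x0+w],None,fx=800/w,fy=800/w,interpolation=cv2.INTER_CUBIC)[:,:,::-1])
a=cv2.imread("pics/car.png"); b=cv2.imread("pics/case.png"); b=cv2.resize(b,None,fx=.5,fy=.5)
a=cv2.resize(a,(600,336)); cv2.imwrite("pics/both.png",np.vstack([a,cv2.copyMakeBorder(b,0,0,0,200,0)]))
E
```

```text
tray [array([497.58,   3.41]), array([149.25, 150.14]), np.float64(10.3)]
blue [array([487.51, 354.5 ]), array([72.54, 73.07]), np.float64(8.26)]
yel [array([504.45, 235.74]), array([73.26, 73.04]), np.float64(8.3)]
fin [array([ 516.18, -332.44]), array([71.11, 27.6 ]), np.float64(2.18)]
```

View pics/both.png

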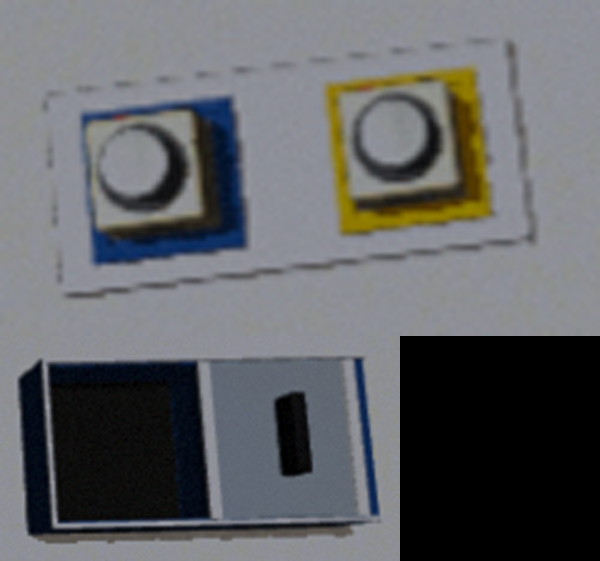

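The crop shows the cap tops at panel pixels (134,162) and (390,131), the case's rail corners at (45,361), (55,525), (363,358) and (378,521), and the fin's top as the right-hand part of the dark patch.

```bash
python3 - <<'E'
from h import *
f=lambda P:np.array(P)/4.8+[150,195]
g=lambda P:(np.array(P)-[0,336])/2.5+[380,180]
print("caps",cast("top",f([[134,162],[390,131]]),82))
print("cream top corners b",cast("top",f([[85,119],[193,108],[205,217],[100,230]]),60).mean(0),"y",cast("top",f([[340,92],[444,82],[460,185],[352,197]]),60).mean(0))
c=cast("top",g([[45,361],[55,525]]),93);d=cast("top",g([[363,358],[378,521]]),85)
print("case corners",c,d, "mean",np.r_[c,d].mean(0), np.linalg.norm(c.mean(0)-d.mean(0)))
print("carrier",cast("top",f([[45,95],[514,40],[534,242],[66,296]]),10).mean(0))
print("hatch lead edge",cast("top",g([[206,362],[214,520]]),91))
im=ctrl.get_image("scene")
cv2.imwrite("pics/sc.png",cv2.resize(im[100:200,195:295],None,fx=6,fy=6,interpolation=cv2.INTER_CUBIC)[:,:,::-1])
E
```

```text
caps [[487.40868022 353.97191644]
 [503.91991349 237.29761925]]
cream top corners b [487.18738865 353.00893055] y [503.29621497 235.14383402]
case corners [[ 581.16343449 -129.71176574]
 [ 436.47585285 -134.82973122]] [[ 591.48523065 -422.37227229]
 [ 444.57030891 -425.53415213]] mean [ 513.42370672 -278.11198035] 291.82777323956543
carrier [494.72996106 292.79514812]
hatch lead edge [[ 583.56373542 -275.08627066]
 [ 443.01052356 -275.40341893]]
```

View pics/sc.png

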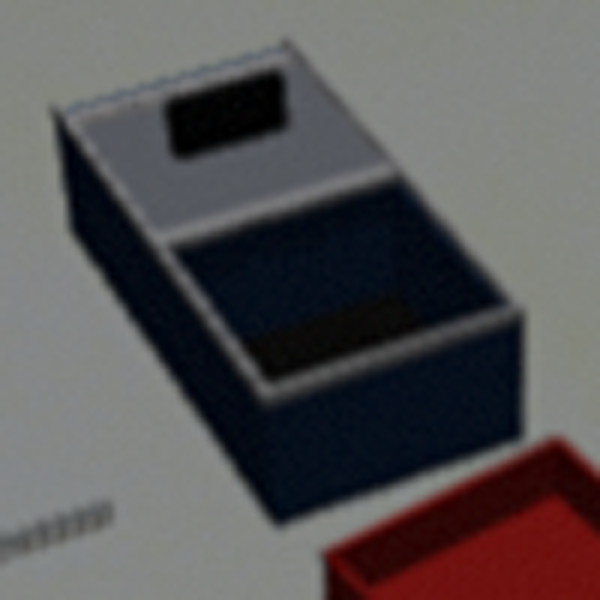

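The scene view confirms the layout: the case hatch is parked at the far end with its fin at about (225,110) in the crop, and the compartment is open. I'll write a small calculator for the shifts.

```bash
cat > to.py <<'E'
import sys
from h import *
# usage: to.py x y z yaw_deg [x y z yaw_deg ...] : shifts from the present pose in tool axes
o=ctrl.get_obs(); Rm=R.from_rotvec(o['orientation'])
print("t",round(o['t'],2),"pos",o['ee_pos'].round(1),"q6",o['qpos'][5].round(2),"w",o['width'].round(1),"F",o['ft_force'].round(1))
a=list(map(float,sys.argv[1:]))
for i in range(0,len(a),4):
    T=R.from_euler('z',a[i+3],degrees=True)*R.from_rotvec([np.pi,0,0])
    print((Rm.inv().apply(np.array(a[i:i+3])-o['ee_pos'])).round(1),(Rm.inv()*T).as_rotvec().round(3))
E
python3 to.py 500 -200 230 8.2  487.5 353.7 130 8.2
```

```text
Traceback (most recent call last):
  File "to.py", line 5, in <module>
    print("t",round(o['t'],2),"pos",o['ee_pos'].round(1),"q6",o['qpos'][5].round(2),"w",o['width'].round(1),"F",o['ft_force'].round(1))
                                                                                        ^^^^^^^^^^^^^^^^
AttributeError: 'float' object has no attribute 'round'
```

```bash
sed -i "s/o\['width'\].round(1)/round(float(o['width']),1)/" to.py; python3 to.py 500 -200 230 8.2  487.5 353.7 130 8.2
```

```text
t 0.2 pos [ 164.7 -602.6  222.2] q6 -0.02 w 87.7 F [0.  0.5 0.7]
[ 429.6 -299.9   -7.5] [-0.001  0.     0.124]
[ 563.5 -837.2   93. ] [-0.001  0.     0.124]
```

```bash
python3 -m inch '[{"xyz":[430,-300,-8],"rot":[0,0,0.124]},{"xyz":[430,-300,-8],"rot":[0,0,0.124]},{"xyz":[430,-300,-8],"rot":[0,0,0.124]},{"xyz":[430,-300,-8],"rot":[0,0,0.124]},{"xyz":[430,-300,-8],"rot":[0,0,0.124]},{"xyz":[430,-300,-8],"rot":[0,0,0.124]},{"xyz":[430,-300,-8],"rot":[0,0,0.124]},{"xyz":[430,-300,-8],"rot":[0,0,0.124]},{"xyz":[430,-300,-8],"rot":[0,0,0.124]},{"xyz":[430,-300,-8],"rot":[0,0,0.124]},{"xyz":[430,-300,-8],"rot":[0,0,0.124]},{"xyz":[430,-300,-8],"rot":[0,0,0.124]}]' 255; python3 to.py 500 -200 230 8.2  487.5 353.7 200 8.2
```

```text
t: 1.2
ee_pos: [485.8, -217.0, 230.4]
orientation: [3.134, 0.224, 0.0]
ft_force: [0.0, 0.1, 0.4]
width: 11.3
grasp_force: 0.0
t 1.2 pos [ 485.8 -217.   230.4] q6 0.99 w 11.3 F [0.  0.1 0.4]
[ 16.5 -14.8   0.4] [ 0. -0. -0.]
[  82.9 -564.6   30.4] [ 0. -0. -0.]
```

```bash
python3 -m inch '[{"xyz":[66,-550,30]},{"xyz":[66,-550,30]},{"xyz":[66,-550,30]},{"xyz":[66,-550,30]},{"xyz":[66,-550,30]},{"xyz":[66,-550,30]},{"xyz":[66,-550,30]},{"xyz":[66,-550,30]},{"xyz":[66,-550,30]},{"xyz":[66,-550,30]},{"xyz":[66,-550,30]},{"xyz":[66,-550,30]}]'; python3 to.py 487.5 353.7 110 8.2
```

```text
t 1.2 pos [ 485.8 -217.   230.4] q6 0.99 w 11.3 F [0.  0.1 0.4]
[  82.9 -564.6  120.4] [ 0. -0. -0.]$[0]: bad value
```

"rot" must be given in each row.

```bash
python3 -m inch '[{"xyz":[66,-550,30],"rot":[0,0,0]},{"xyz":[66,-550,30],"rot":[0,0,0]},{"xyz":[66,-550,30],"rot":[0,0,0]},{"xyz":[66,-550,30],"rot":[0,0,0]},{"xyz":[66,-550,30],"rot":[0,0,0]},{"xyz":[66,-550,30],"rot":[0,0,0]},{"xyz":[66,-550,30],"rot":[0,0,0]},{"xyz":[66,-550,30],"rot":[0,0,0]},{"xyz":[66,-550,30],"rot":[0,0,0]},{"xyz":[66,-550,30],"rot":[0,0,0]},{"xyz":[66,-550,30],"rot":[0,0,0]},{"xyz":[66,-550,30],"rot":[0,0,0]}]'; python3 to.py 487.5 353.7 110 8.2
```

```text
t: 2.2
ee_pos: [472.7, 282.4, 203.2]
orientation: [3.134, 0.225, 0.0]
ft_force: [1.0, 0.1, 0.5]
width: 0.7
grasp_force: 0.0
t 2.2 pos [472.7 282.4 203.2] q6 1.94 w 0.7 F [1.  0.1 0.5]
[ 24.8 -68.4  93.2] [ 0. -0. -0.]
```

```bash
python3 -m inch '[{"xyz":[24,-55,60],"rot":[0,0,0]},{"xyz":[24,-55,60],"rot":[0,0,0]},{"xyz":[24,-55,60],"rot":[0,0,0]},{"xyz":[24,-55,60],"rot":[0,0,0]},{"xyz":[24,-55,60],"rot":[0,0,0]},{"xyz":[24,-55,60],"rot":[0,0,0]}]'; python3 to.py 487.5 353.7 95 8.2
```

```text
t: 2.7
ee_pos: [489.5, 337.4, 144.5]
orientation: [-3.133, -0.223, -0.002]
ft_force: [0.6, 0.3, 0.1]
width: 0.6
grasp_force: 0.0
t 2.7 pos [489.5 337.4 144.5] q6 2.01 w 0.6 F [0.6 0.3 0.1]
[  0.2 -16.4  49.5] [-0.    -0.001 -0.001]
```

```bash
python3 -m inch '[{"xyz":[0,-16,20],"rot":[0,0,0]},{"xyz":[0,-16,40],"rot":[0,0,0]},{"xyz":[0,-16,52],"rot":[0,0,0]},{"xyz":[0,-16,54],"rot":[0,0,0]},{"xyz":[0,-16,54],"rot":[0,0,0]}]'; python3 to.py 487.5 353.7 74 8.2
```

```text
t: 3.12
ee_pos: [486.9, 353.0, 89.6]
orientation: [3.133, 0.222, -0.001]
ft_force: [0.3, -0.9, 0.2]
width: 0.3
grasp_force: 0.0
t 3.12 pos [486.9 353.   89.6] q6 2.04 w 0.3 F [ 0.3 -0.9  0.2]
[ 0.7 -0.6 15.6] [ 0.     0.    -0.001]
```

```bash
python3 -m inch '[{"xyz":[0,0,4],"rot":[0,0,0]},{"xyz":[0,0,8],"rot":[0,0,0]},{"xyz":[0,0,10],"rot":[0,0,0]},{"xyz":[0,0,12],"rot":[0,0,0]},{"xyz":[0,0,12],"rot":[0,0,0]},{"xyz":[0,0,12],"rot":[0,0,0]}]';python3 -m inch '[{"xyz":[0,0,1],"rot":[0,0,0]},{"xyz":[0,0,3],"rot":[0,0,0]},{"xyz":[0,0,3],"rot":[0,0,0]},{"xyz":[0,0,3],"rot":[0,0,0]}]'
```

```text
t: 3.62
ee_pos: [487.9, 354.2, 78.6]
orientation: [-3.133, -0.224, -0.003]
ft_force: [-0.4, -2.1, 9.3]
width: 0.4
grasp_force: 4.5
t: 3.95
ee_pos: [487.9, 354.2, 76.1]
orientation: [-3.133, -0.224, -0.003]
ft_force: [-1.4, -2.5, 14.2]
width: 0.3
grasp_force: 6.4
```

Blue is stiff. I'll press a bit further to be sure, then lift and go to yellow.

```bash
python3 -m inch '[{"xyz":[0,0,1],"rot":[0,0,0]},{"xyz":[0,0,1.5],"rot":[0,0,0]},{"xyz":[0,0,1.5],"rot":[0,0,0]},{"xyz":[0,0,-10],"rot":[0,0,0]},{"xyz":[0,0,-26],"rot":[0,0,0]},{"xyz":[0,0,-26],"rot":[0,0,0]},{"xyz":[0,0,-26],"rot":[0,0,0]}]'; python3 to.py 503.6 236.5 100 8.2
```

```text
t: 4.53
ee_pos: [487.4, 354.4, 101.0]
orientation: [-3.133, -0.224, -0.003]
ft_force: [-1.3, -0.0, -0.1]
width: 0.4
grasp_force: 0.0
t 4.53 pos [487.4 354.4 101. ] q6 2.04 w 0.4 F [-1.3 -0.  -0.1]
[ -0.8 119.    0.9] [-0.001 -0.002 -0.   ]
```

```bash
python3 -m inch '[{"xyz":[0,40,0],"rot":[0,0,0]},{"xyz":[0,80,0],"rot":[0,0,0]},{"xyz":[0,110,0],"rot":[0,0,0]},{"xyz":[-0.5,119,0],"rot":[0,0,0]},{"xyz":[-0.5,119,6],"rot":[0,0,0]},{"xyz":[-0.5,119,10],"rot":[0,0,0]},{"xyz":[-0.5,119,10],"rot":[0,0,0]},{"xyz":[-0.5,119,14],"rot":[0,0,0]},{"xyz":[-0.5,119,18],"rot":[0,0,0]},{"xyz":[-0.5,119,22],"rot":[0,0,0]},{"xyz":[-0.5,119,22],"rot":[0,0,0]},{"xyz":[-0.5,119,22],"rot":[0,0,0]}]';python3 -m inch '[{"xyz":[0,0,1],"rot":[0,0,0]},{"xyz":[0,0,3],"rot":[0,0,0]},{"xyz":[0,0,4],"rot":[0,0,0]},{"xyz":[0,0,4],"rot":[0,0,0]}]'
```

```text
t: 5.53
ee_pos: [503.2, 236.7, 78.2]
orientation: [-3.133, -0.225, 0.0]
ft_force: [-1.1, 0.6, 2.3]
width: 0.5
grasp_force: 1.0
t: 5.87
ee_pos: [503.4, 236.3, 74.3]
orientation: [-3.133, -0.224, -0.001]
ft_force: [-1.0, 1.9, 3.9]
width: 0.6
grasp_force: 1.7
```

Yellow is weak. I'll lift, open and grasp it first.

```bash
python3 -m inch '[{"xyz":[0,0,-25],"rot":[0,0,0]},{"xyz":[0,0,-25],"rot":[0,0,0]},{"xyz":[0,0,-25],"rot":[0,0,0]},{"xyz":[0,0,-25],"rot":[0,0,0]},{"xyz":[0,0,-25],"rot":[0,0,0]},{"xyz":[0,0,-25],"rot":[0,0,0]},{"xyz":[0,0,-25],"rot":[0,0,0]},{"xyz":[0,0,-25],"rot":[0,0,0]}]' 0; python3 to.py 503.6 236 31 8.2
```

```text
t: 6.53
ee_pos: [503.1, 236.0, 98.8]
orientation: [3.133, 0.224, -0.001]
ft_force: [-0.5, -0.3, -0.5]
width: 50.3
grasp_force: 0.0
t 6.53 pos [503.1 236.   98.8] q6 1.85 w 50.3 F [-0.5 -0.3 -0.5]
[ 0.6  0.  67.8] [ 0.     0.001 -0.   ]
```

```bash
python3 -m inch '[{"xyz":[0.5,0,0],"rot":[0,0,0]},{"xyz":[0.5,0,0],"rot":[0,0,0]},{"xyz":[0.5,0,0],"rot":[0,0,0]},{"xyz":[0.5,0,0],"rot":[0,0,0]},{"xyz":[0.5,0,0],"rot":[0,0,0]},{"xyz":[0.5,0,0],"rot":[0,0,0]},{"xyz":[0.5,0,20],"rot":[0,0,0]},{"xyz":[0.5,0,40],"rot":[0,0,0]},{"xyz":[0.5,0,60],"rot":[0,0,0]},{"xyz":[0.5,0,68],"rot":[0,0,0]},{"xyz":[0.5,0,68],"rot":[0,0,0]},{"xyz":[0.5,0,68],"rot":[0,0,0]}]' 0
```

```text
t: 7.53
ee_pos: [503.8, 236.2, 31.3]
orientation: [3.133, 0.224, -0.001]
ft_force: [1.3, 0.2, -0.5]
width: 87.8
grasp_force: 0.0
```

```bash
python3 -m inch '[{"xyz":[0,0,0],"rot":[0,0,0]},{"xyz":[0,0,0],"rot":[0,0,0]},{"xyz":[0,0,0],"rot":[0,0,0]},{"xyz":[0,0,0],"rot":[0,0,0]},{"xyz":[0,0,0],"rot":[0,0,0]},{"xyz":[0,0,0],"rot":[0,0,0]},{"xyz":[0,0,0],"rot":[0,0,0]},{"xyz":[0,0,0],"rot":[0,0,0]}]' 255
```

```text
t: 8.2
ee_pos: [504.2, 236.5, 31.7]
orientation: [-3.133, -0.224, -0.001]
ft_force: [-0.1, 1.1, 4.7]
width: 51.7
grasp_force: 30.0
```

```bash
python3 -m inch '[{"xyz":[0,0,-20],"rot":[0,0,0]},{"xyz":[0,0,-45],"rot":[0,0,0]},{"xyz":[0,0,-70],"rot":[0,0,0]},{"xyz":[0,0,-70],"rot":[0,0,0]},{"xyz":[0,0,-70],"rot":[0,0,0]}]'; python3 to.py 497.6 3.4 100 10.3
```

```text
t: 8.62
ee_pos: [504.2, 236.3, 101.6]
orientation: [-3.133, -0.224, -0.003]
ft_force: [-0.4, -1.1, -4.2]
width: 51.9
grasp_force: 30.0
t 8.62 pos [504.2 236.3 101.6] q6 1.84 w 51.9 F [-0.4 -1.1 -4.2]
[-39.7 229.6   1.5] [-0.    -0.002 -0.037]
```

```bash
python3 -m inch '[{"xyz":[-3,20,0],"rot":[0,0,0]},{"xyz":[-10,55,0],"rot":[0,0,0]},{"xyz":[-16,90,0],"rot":[0,0,-0.02]},{"xyz":[-22,125,0],"rot":[0,0,-0.037]},{"xyz":[-28,160,0],"rot":[0,0,-0.037]},{"xyz":[-34,195,0],"rot":[0,0,-0.037]},{"xyz":[-38,220,0],"rot":[0,0,-0.037]},{"xyz":[-40,230,0],"rot":[0,0,-0.037]},{"xyz":[-40,230,0],"rot":[0,0,-0.037]},{"xyz":[-40,230,0],"rot":[0,0,-0.037]}]'; python3 to.py 497.6 3.4 26 10.3
```

```text
t: 9.45
ee_pos: [496.1, 2.9, 100.1]
orientation: [-3.129, -0.28, 0.003]
ft_force: [0.4, -0.2, -3.6]
width: 51.5
grasp_force: 30.0
t 9.45 pos [496.1   2.9 100.1] q6 1.37 w 51.5 F [ 0.4 -0.2 -3.6]
[ 1.7 -0.2 74.1] [-0.001  0.002 -0.001]
```

```bash
python3 -m inch '[{"xyz":[1,0,15],"rot":[0,0,0]},{"xyz":[1,0,35],"rot":[0,0,0]},{"xyz":[1,0,55],"rot":[0,0,0]},{"xyz":[1,0,66],"rot":[0,0,0]},{"xyz":[1,0,70],"rot":[0,0,0]},{"xyz":[1,0,70],"rot":[0,0,0]},{"xyz":[1,0,71],"rot":[0,0,0]},{"xyz":[1,0,72],"rot":[0,0,0]},{"xyz":[1,0,73],"rot":[0,0,0]},{"xyz":[1,0,73.5],"rot":[0,0,0]},{"xyz":[1,0,73.5],"rot":[0,0,0]}]'
```

```text
t: 10.37
ee_pos: [498.2, 3.0, 28.2]
orientation: [3.129, 0.282, 0.001]
ft_force: [-0.0, 0.7, -4.0]
width: 52.1
grasp_force: 30.0
```

```bash
python3 -m inch '[{"xyz":[0,0,0.5],"rot":[0,0,0]},{"xyz":[0,0,1],"rot":[0,0,0]},{"xyz":[0,0,1.5],"rot":[0,0,0]},{"xyz":[0,0,1.5],"rot":[0,0,0]}]'
```

```text
t: 10.7
ee_pos: [498.1, 3.0, 26.7]
orientation: [3.129, 0.282, 0.0]
ft_force: [-2.1, -0.6, 3.8]
width: 51.9
grasp_force: 30.0
```

On the floor. I'll release it partly, then lift.

```bash
python3 -m inch '[{"xyz":[0,0,0],"rot":[0,0,0]},{"xyz":[0,0,0],"rot":[0,0,0]},{"xyz":[0,0,0],"rot":[0,0,0]},{"xyz":[0,0,0],"rot":[0,0,0]},{"xyz":[0,0,0],"rot":[0,0,0]},{"xyz":[0,0,-10],"rot":[0,0,0]},{"xyz":[0,0,-40],"rot":[0,0,0]},{"xyz":[0,0,-75],"rot":[0,0,0]},{"xyz":[0,0,-85],"rot":[0,0,0]},{"xyz":[0,0,-85],"rot":[0,0,0]}]' 40; python3 to.py 487.3 353.7 115 8.2
```

```text
t: 11.53
ee_pos: [500.2, 3.0, 114.4]
orientation: [3.128, 0.282, 0.01]
ft_force: [0.3, -0.1, 0.1]
width: 74.2
grasp_force: 0.0
t 11.53 pos [500.2   3.  114.4] q6 1.37 w 74.2 F [ 0.3 -0.1  0.1]
[  50.1 -347.3   -0.7] [ 0.001 -0.006  0.037]
```

```bash
python3 -m inch '[{"xyz":[6,-40,0],"rot":[0,0,0]},{"xyz":[12,-80,0],"rot":[0,0,0.037]},{"xyz":[18,-120,0],"rot":[0,0,0.037]},{"xyz":[24,-160,0],"rot":[0,0,0.037]},{"xyz":[30,-200,0],"rot":[0,0,0.037]},{"xyz":[36,-240,0],"rot":[0,0,0.037]},{"xyz":[41,-280,0],"rot":[0,0,0.037]},{"xyz":[46,-315,0],"rot":[0,0,0.037]},{"xyz":[50,-340,0],"rot":[0,0,0.037]},{"xyz":[50,-347,0],"rot":[0,0,0.037]},{"xyz":[50,-347,0],"rot":[0,0,0.037]},{"xyz":[50,-347,0],"rot":[0,0,0.037]}]' 0; python3 to.py 487.3 353.7 31 8.2
```

```text
t: 12.53
ee_pos: [484.1, 352.3, 110.1]
orientation: [3.132, 0.225, -0.003]
ft_force: [-0.2, -0.3, 0.5]
width: 87.7
grasp_force: 0.0
t 12.53 pos [484.1 352.3 110.1] q6 2.04 w 87.7 F [-0.2 -0.3  0.5]
[ 3.5 -1.1 79.1] [0.001 0.002 0.   ]
```

```bash
python3 -m inch '[{"xyz":[2.5,-1,5],"rot":[0,0,0]},{"xyz":[2.5,-1,30],"rot":[0,0,0]},{"xyz":[2.5,-1,55],"rot":[0,0,0]},{"xyz":[2.5,-1,73],"rot":[0,0,0]},{"xyz":[2.5,-1,78],"rot":[0,0,0]},{"xyz":[2.5,-1,78],"rot":[0,0,0]}]' 0;  python3 -m inch '[{"xyz":[0,0,0],"rot":[0,0,0]},{"xyz":[0,0,0],"rot":[0,0,0]},{"xyz":[0,0,0],"rot":[0,0,0]},{"xyz":[0,0,0],"rot":[0,0,0]},{"xyz":[0,0,0],"rot":[0,0,0]},{"xyz":[0,0,0],"rot":[0,0,0]},{"xyz":[0,0,0],"rot":[0,0,0]},{"xyz":[0,0,0],"rot":[0,0,0]}]' 255
```

```text
t: 13.03
ee_pos: [486.7, 352.6, 31.6]
orientation: [3.132, 0.221, -0.005]
ft_force: [-0.1, -0.2, 0.2]
width: 87.5
grasp_force: 0.0
t: 13.7
ee_pos: [487.8, 355.3, 34.0]
orientation: [-3.133, -0.224, -0.002]
ft_force: [-1.0, 0.4, 5.5]
width: 51.7
grasp_force: 30.0
```

```bash
python3 -m inch '[{"xyz":[0,0,-20],"rot":[0,0,0]},{"xyz":[0,0,-50],"rot":[0,0,0]},{"xyz":[0,0,-85],"rot":[0,0,0]},{"xyz":[0,0,-120],"rot":[0,0,0]},{"xyz":[0,0,-135],"rot":[0,0,0]},{"xyz":[0,0,-135],"rot":[0,0,0]}]'; python3 to.py 511 -207 167 2
```

```text
t: 14.2
ee_pos: [489.0, 355.9, 171.8]
orientation: [-3.131, -0.224, -0.008]
ft_force: [0.7, 1.2, -3.4]
width: 52.0
grasp_force: 30.0
t 14.2 pos [489.  355.9 171.8] q6 2.04 w 52.0 F [ 0.7  1.2 -3.4]
[-58.5 560.2   3.1] [-0.003 -0.005  0.108]
```

```bash
python3 -m inch '[{"xyz":[-2,20,0],"rot":[0,0,0]},{"xyz":[-6,55,0],"rot":[0,0,0.02]},{"xyz":[-10,93,0],"rot":[0,0,0.04]},{"xyz":[-14,131,0],"rot":[0,0,0.06]},{"xyz":[-18,169,0],"rot":[0,0,0.08]},{"xyz":[-22,207,0],"rot":[0,0,0.108]},{"xyz":[-26,245,0],"rot":[0,0,0.108]},{"xyz":[-30,283,0],"rot":[0,0,0.108]},{"xyz":[-34,321,0],"rot":[0,0,0.108]},{"xyz":[-38,359,0],"rot":[0,0,0.108]},{"xyz":[-42,397,0],"rot":[0,0,0.108]},{"xyz":[-46,435,0],"rot":[0,0,0.108]}]'; python3 to.py 511 -207 167 2
```

```text
t: 15.2
ee_pos: [501.8, -84.0, 166.2]
orientation: [-3.14, -0.055, 0.006]
ft_force: [1.0, 0.2, -4.9]
width: 51.8
grasp_force: 30.0
t 15.2 pos [501.8 -84.  166.2] q6 1.35 w 51.8 F [ 1.   0.2 -4.9]
[  4.9 123.3  -0.9] [-0.001  0.004  0.   ]
```

```bash
python3 -m inch '[{"xyz":[-4,38,0],"rot":[0,0,0]},{"xyz":[-8,70,0],"rot":[0,0,0]},{"xyz":[-12,95,0],"rot":[0,0,0]},{"xyz":[-12,115,0],"rot":[0,0,0]},{"xyz":[-12,125,0],"rot":[0,0,0]},{"xyz":[-12,125,0],"rot":[0,0,0]},{"xyz":[-12,125,0],"rot":[0,0,0]}]'; python3 to.py 511 -207 110 2
python3 - <<'E'
from h import *
im=ctrl.get_image("top")
cv2.imwrite("pics/t1.png",cv2.resize(im[170:330,280:540],None,fx=3,fy=3,interpolation=cv2.INTER_CUBIC)[:,:,::-1])
E
```

```text
t: 15.78
ee_pos: [495.3, -207.1, 167.0]
orientation: [-3.14, -0.053, 0.003]
ft_force: [0.1, 0.8, -4.4]
width: 51.6
grasp_force: 30.0
t 15.78 pos [ 495.3 -207.1  167. ] q6 1.12 w 51.6 F [ 0.1  0.8 -4.4]
[15.8  0.5 56.9] [-0.001  0.002 -0.001]
```

View pics/t1.png

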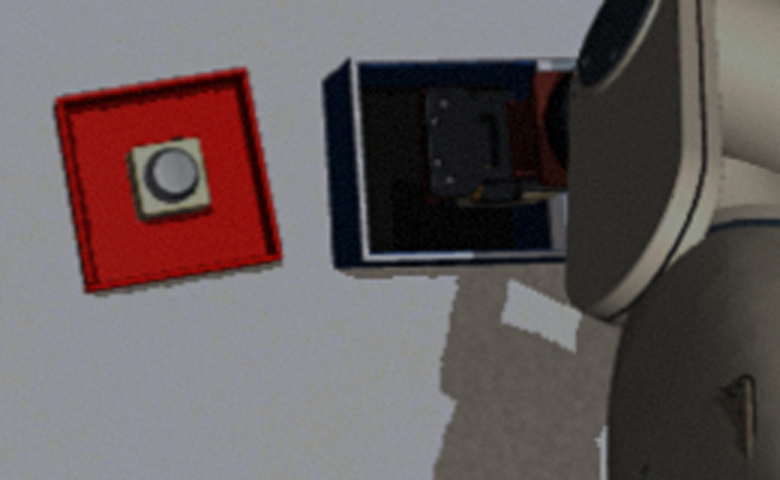

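The weak head stands upright near the middle of the tray, at crop (170,178). The gripper is over the compartment, so I'll lower after correcting x.

```bash
python3 -m inch '[{"xyz":[12,0,0],"rot":[0,0,0]},{"xyz":[15,0,0],"rot":[0,0,0]},{"xyz":[15,0,10],"rot":[0,0,0]},{"xyz":[15,0,35],"rot":[0,0,0]},{"xyz":[15,0,60],"rot":[0,0,0]},{"xyz":[15,0,85],"rot":[0,0,0]},{"xyz":[15,0,110],"rot":[0,0,0]},{"xyz":[15,0,125],"rot":[0,0,0]},{"xyz":[15,0,130],"rot":[0,0,0]},{"xyz":[15,0,130],"rot":[0,0,0]}]'; python3 to.py 511 -207 29 2
```

```text
t: 16.67
ee_pos: [510.2, -206.3, 36.6]
orientation: [-3.14, -0.056, 0.005]
ft_force: [0.0, 0.3, -3.9]
width: 52.1
grasp_force: 30.0
t 16.67 pos [ 510.2 -206.3   36.6] q6 1.13 w 52.1 F [ 0.   0.3 -3.9]
[0.8 0.8 7.6] [-0.001  0.003  0.001]
```

```bash
python3 -m inch '[{"xyz":[0,0,2],"rot":[0,0,0]},{"xyz":[0,0,4],"rot":[0,0,0]},{"xyz":[0,0,5],"rot":[0,0,0]},{"xyz":[0,0,5.5],"rot":[0,0,0]},{"xyz":[0,0,6],"rot":[0,0,0]},{"xyz":[0,0,6.5],"rot":[0,0,0]},{"xyz":[0,0,6.5],"rot":[0,0,0]}]'
```

```text
t: 17.25
ee_pos: [511.2, -207.3, 32.0]
orientation: [3.141, 0.055, 0.001]
ft_force: [-0.3, 0.3, -4.6]
width: 52.2
grasp_force: 30.0
```

```bash
python3 -m inch '[{"xyz":[0,0,0.7],"rot":[0,0,0]},{"xyz":[0,0,1.4],"rot":[0,0,0]},{"xyz":[0,0,2],"rot":[0,0,0]},{"xyz":[0,0,2],"rot":[0,0,0]}]'; python3 -m inch '[{"xyz":[0,0,0.5],"rot":[0,0,0]},{"xyz":[0,0,1],"rot":[0,0,0]},{"xyz":[0,0,1],"rot":[0,0,0]}]'
```

```text
t: 17.58
ee_pos: [511.0, -207.2, 29.6]
orientation: [-3.141, -0.055, 0.0]
ft_force: [-0.3, -0.2, -4.3]
width: 51.9
grasp_force: 30.0
t: 17.83
ee_pos: [511.2, -207.2, 29.0]
orientation: [-3.141, -0.055, -0.0]
ft_force: [-1.1, 0.5, -0.2]
width: 52.0
grasp_force: 30.0
```

```bash
python3 -m inch '[{"xyz":[0,0,0.5],"rot":[0,0,0]},{"xyz":[0,0,0.5],"rot":[0,0,0]}]'; python3 -m inch '[{"xyz":[0,0,0],"rot":[0,0,0]},{"xyz":[0,0,0],"rot":[0,0,0]},{"xyz":[0,0,0],"rot":[0,0,0]},{"xyz":[0,0,0],"rot":[0,0,0]},{"xyz":[0,0,0],"rot":[0,0,0]},{"xyz":[0,0,-10],"rot":[0,0,0]},{"xyz":[0,0,-40],"rot":[0,0,0]},{"xyz":[0,0,-80],"rot":[0,0,0]},{"xyz":[0,0,-120],"rot":[0,0,0]},{"xyz":[0,0,-145],"rot":[0,0,0]},{"xyz":[0,0,-145],"rot":[0,0,0]},{"xyz":[0,0,-145],"rot":[0,0,0]}]' 40; python3 to.py 516 -395 170 2
```

```text
t: 18.0
ee_pos: [511.1, -207.2, 29.0]
orientation: [-3.141, -0.055, -0.0]
ft_force: [-3.7, 1.6, 6.8]
width: 51.4
grasp_force: 30.0
t: 19.0
ee_pos: [512.1, -207.6, 175.4]
orientation: [3.139, 0.055, 0.006]
ft_force: [-0.2, 0.9, -1.4]
width: 73.9
grasp_force: 0.0
t 19.0 pos [ 512.1 -207.6  175.4] q6 1.13 w 73.9 F [-0.2  0.9 -1.4]
[ -2.6 187.4   5.8] [ 0.002 -0.004 -0.   ]
```

```bash
python3 -m inch '[{"xyz":[-1,30,0],"rot":[0,0,0]},{"xyz":[-2,65,0],"rot":[0,0,0]},{"xyz":[-3,100,0],"rot":[0,0,0]},{"xyz":[-3,135,0],"rot":[0,0,0]},{"xyz":[-3,165,0],"rot":[0,0,0]},{"xyz":[-3,182,0],"rot":[0,0,0]},{"xyz":[-3,187,0],"rot":[0,0,0]},{"xyz":[-3,187,0],"rot":[0,0,0]},{"xyz":[-3,187,0],"rot":[0,0,0]}]' 255; python3 to.py 516 -395 106 2
python3 - <<'E'
from h import *
im=ctrl.get_image("scene")
cv2.imwrite("pics/s1.png",cv2.resize(im[80:300,180:420],None,fx=2.5,fy=2.5,interpolation=cv2.INTER_CUBIC)[:,:,::-1])
E
```

```text
t: 19.75
ee_pos: [513.8, -393.0, 171.9]
orientation: [-3.139, -0.054, 0.003]
ft_force: [-0.2, 0.7, 0.3]
width: 17.4
grasp_force: 0.0
t 19.75 pos [ 513.8 -393.   171.9] q6 0.86 w 17.4 F [-0.2  0.7  0.3]
[ 2.2  2.3 65.9] [-0.002  0.002 -0.   ]
```

View pics/s1.png

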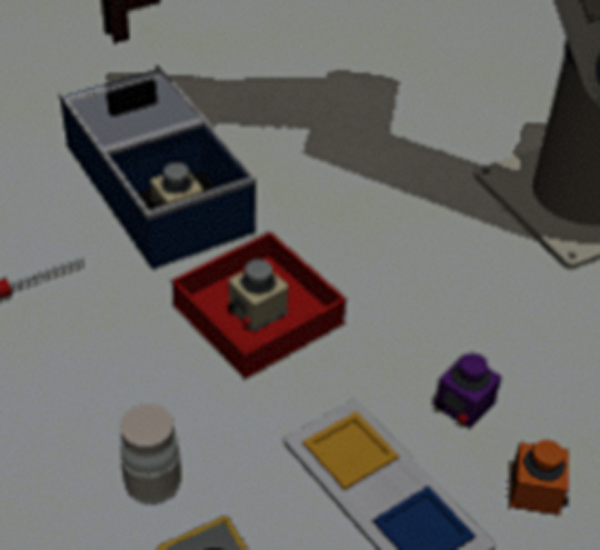

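Both heads stand upright, the weak one at (258,290) in the tray and the stiff one at (175,185) in the case. The hatch is still open and the gripper is above and behind the fin. I'll lower it behind the fin.

```bash
python3 -m inch '[{"xyz":[2,2,0],"rot":[0,0,0]},{"xyz":[2,2,0],"rot":[0,0,0]},{"xyz":[2,2,20],"rot":[0,0,0]},{"xyz":[2,2,40],"rot":[0,0,0]},{"xyz":[2,2,58],"rot":[0,0,0]},{"xyz":[2,2,65],"rot":[0,0,0]},{"xyz":[2,2,65],"rot":[0,0,0]},{"xyz":[2,2,65],"rot":[0,0,0]}]' 255; python3 to.py 516 -375 106 2 511 -230 106 2
```

```text
t: 20.47
ee_pos: [517.0, -395.9, 108.6]
orientation: [-3.141, -0.055, 0.0]
ft_force: [0.4, -0.2, 1.1]
width: 0.6
grasp_force: 0.0
t 20.47 pos [ 517.  -395.9  108.6] q6 0.86 w 0.6 F [ 0.4 -0.2  1.1]
[ -0.3 -20.9   2.6] [-0.  0.  0.]
[-1.00e-01 -1.66e+02  2.60e+00] [-0.  0.  0.]
```

```bash
python3 -m inch '[{"xyz":[0,-8,2],"rot":[0,0,0]},{"xyz":[0,-16,2],"rot":[0,0,0]},{"xyz":[0,-24,2],"rot":[0,0,0]},{"xyz":[0,-28,2],"rot":[0,0,0]},{"xyz":[0,-32,2],"rot":[0,0,0]},{"xyz":[0,-36,2],"rot":[0,0,0]},{"xyz":[0,-42,2],"rot":[0,0,0]},{"xyz":[0,-50,2],"rot":[0,0,0]},{"xyz":[0,-58,2],"rot":[0,0,0]},{"xyz":[0,-66,2],"rot":[0,0,0]},{"xyz":[0,-74,2],"rot":[0,0,0]},{"xyz":[0,-82,2],"rot":[0,0,0]}]'; python3 to.py
```

```text
t: 21.47
ee_pos: [514.0, -313.5, 106.5]
orientation: [3.141, 0.055, 0.001]
ft_force: [-0.6, -1.7, 2.1]
width: 0.2
grasp_force: 1.3
t 21.47 pos [ 514.  -313.5  106.5] q6 0.97 w 0.2 F [-0.6 -1.7  2.1]
```

```bash
python3 -m inch '[{"xyz":[0,-8,0],"rot":[0,0,0]},{"xyz":[0,-16,0],"rot":[0,0,0]},{"xyz":[0,-24,0],"rot":[0,0,0]},{"xyz":[0,-32,0],"rot":[0,0,0]},{"xyz":[0,-40,0],"rot":[0,0,0]},{"xyz":[0,-48,0],"rot":[0,0,0]},{"xyz":[0,-56,0],"rot":[0,0,0]},{"xyz":[0,-62,0],"rot":[0,0,0]},{"xyz":[0,-68,0],"rot":[0,0,0]},{"xyz":[0,-68,0],"rot":[0,0,0]}]'; python3 to.py 511.5 -225 106 2
```

```text
t: 22.3
ee_pos: [511.0, -244.8, 106.0]
orientation: [-3.14, -0.055, 0.002]
ft_force: [-0.2, 0.6, -0.3]
width: 0.6
grasp_force: 0.0
t 22.3 pos [ 511.  -244.8  106. ] q6 1.07 w 0.6 F [-0.2  0.6 -0.3]
[  1.2 -19.7   0. ] [-0.001  0.001  0.   ]
```

```bash
python3 -m inch '[{"xyz":[0,-3,0],"rot":[0,0,0]},{"xyz":[0,-6,0],"rot":[0,0,0]},{"xyz":[0,-9,0],"rot":[0,0,0]},{"xyz":[0,-12,0],"rot":[0,0,0]},{"xyz":[0,-14,0],"rot":[0,0,0]},{"xyz":[0,-14,0],"rot":[0,0,0]}]'; python3 -m inch '[{"xyz":[0,-1,0],"rot":[0,0,0]},{"xyz":[0,-2,0],"rot":[0,0,0]},{"xyz":[0,-3,0],"rot":[0,0,0]},{"xyz":[0,-4,0],"rot":[0,0,0]},{"xyz":[0,-4,0],"rot":[0,0,0]}]'
```

```text
t: 22.8
ee_pos: [510.7, -231.7, 106.1]
orientation: [-3.141, -0.055, 0.001]
ft_force: [0.6, -1.1, -0.5]
width: 0.4
grasp_force: 0.0
t: 23.22
ee_pos: [510.9, -228.1, 106.2]
orientation: [-3.141, -0.055, 0.0]
ft_force: [-0.6, -1.7, -0.4]
width: 0.5
grasp_force: 0.5
```

```bash
python3 -m inch '[{"xyz":[0,-1,0],"rot":[0,0,0]},{"xyz":[0,-2,0],"rot":[0,0,0]},{"xyz":[0,-3,0],"rot":[0,0,0]},{"xyz":[0,-3,0],"rot":[0,0,0]}]'; python3 -m inch '[{"xyz":[0,-1,0],"rot":[0,0,0]},{"xyz":[0,-2,0],"rot":[0,0,0]},{"xyz":[0,-2,0],"rot":[0,0,0]}]'
```

```text
t: 23.55
ee_pos: [510.7, -225.0, 106.2]
orientation: [-3.141, -0.055, 0.0]
ft_force: [0.4, -0.0, -1.8]
width: 0.5
grasp_force: 0.5
t: 23.8
ee_pos: [510.7, -223.1, 106.3]
orientation: [-3.141, -0.055, -0.0]
ft_force: [-0.0, -1.1, -1.3]
width: 0.4
grasp_force: 0.6
```

```bash
python3 -m inch '[{"xyz":[0,-1,0],"rot":[0,0,0]},{"xyz":[0,-2,0],"rot":[0,0,0]},{"xyz":[0,-3,0],"rot":[0,0,0]},{"xyz":[0,-3,0],"rot":[0,0,0]}]'; python3 -m inch '[{"xyz":[0,-1,0],"rot":[0,0,0]},{"xyz":[0,-2,0],"rot":[0,0,0]},{"xyz":[0,-3,0],"rot":[0,0,0]},{"xyz":[0,-3,0],"rot":[0,0,0]}]'
```

```text
t: 24.13
ee_pos: [510.6, -220.0, 106.3]
orientation: [-3.141, -0.055, -0.0]
ft_force: [-0.8, -1.3, -1.2]
width: 0.5
grasp_force: 0.5
t: 24.47
ee_pos: [510.6, -219.0, 106.4]
orientation: [3.138, 0.056, 0.001]
ft_force: [-1.8, -11.9, -3.6]
width: 0.5
grasp_force: 5.8
```

The hatch is against its stop (12 N). I'll back off, rise and check.

```bash
python3 -m inch '[{"xyz":[0,15,0],"rot":[0,0,0]},{"xyz":[0,35,0],"rot":[0,0,0]},{"xyz":[0,40,0],"rot":[0,0,0]},{"xyz":[0,40,-30],"rot":[0,0,0]},{"xyz":[0,40,-70],"rot":[0,0,0]},{"xyz":[0,80,-100],"rot":[0,0,0]},{"xyz":[0,120,-120],"rot":[0,0,0]},{"xyz":[0,160,-120],"rot":[0,0,0]},{"xyz":[0,200,-120],"rot":[0,0,0]},{"xyz":[0,220,-120],"rot":[0,0,0]},{"xyz":[0,220,-120],"rot":[0,0,0]},{"xyz":[0,220,-120],"rot":[0,0,0]}]'
python3 - <<'E'
from h import *
im=ctrl.get_image("scene")
cv2.imwrite("pics/s2.png",cv2.resize(im[80:260,180:360],None,fx=3.3,fy=3.3,interpolation=cv2.INTER_CUBIC)[:,:,::-1])
E
```

```text
t: 25.47
ee_pos: [517.6, -438.0, 225.7]
orientation: [-3.14, -0.051, 0.0]
ft_force: [0.1, 0.6, 0.2]
width: 0.3
grasp_force: 0.0
```

View pics/s2.png

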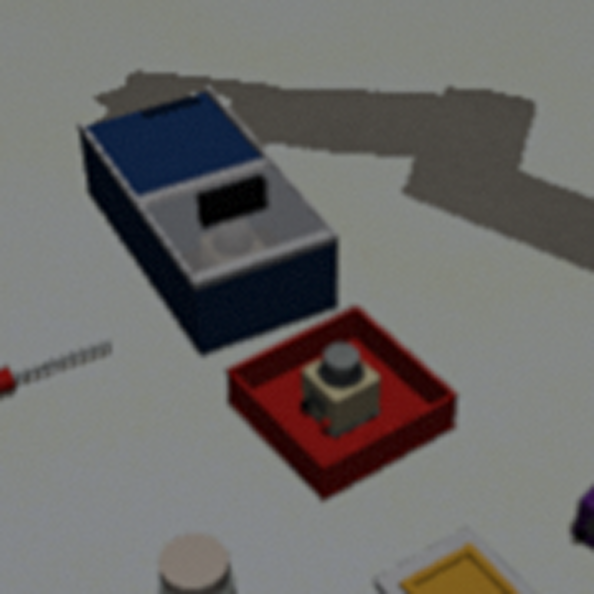

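The hatch covers the compartment right up to the frame (crop 195–335, 240–280), with the stiff head visible through it at (235,240). The weak head stands in the tray and the robot is clear.

```bash
python3 -c "
from workcell import ctrl
print(ctrl.close_job())"
```

```text
the job is handed in; nothing more can be done
None
```

I handed the job in at about 25.5 s of the 70 s: the blue-nest head felt stiff (14 N) and is in the case, the yellow-nest head felt weak (4 N) and is in the red tray, both upright and released, and the hatch is pushed shut against its stop; the hand-in gave no verdict.

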